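Put the engine parts into their own trays

ROBOT

A 6-joint arm with a two-finger parallel gripper is mounted at the origin on the work surface. World frame = base frame: x ahead of the robot, y to its left, z up, the work surface at z = 0. Lengths are in m, angles in rad, forces in N, time in s.
With the tool pointing down it reaches from about 0.375 to 0.9 m from the base axis. Payload 3.1 kg.
Tool frame: the origin (TCP) lies at the very end of the fingers, on their centre line; the grasp point (between the pads) lies 19 mm behind it; z points along the fingers, y is the line along which they close (so a half turn about z gives the same grasp; the last joint's range is limited). The gripper opens to 87 mm and grips with 3 to 60 N. Pads are 19 mm wide; open, the fingers measure 117 mm over their backs; the gripper's body (75 mm by 190 mm) begins 51 mm behind the grasp point.
Start: joints at [-1.312, 0.527, 1.433, -0, 1.181, -0.178], TCP at [0.264, -0.566, 0.223] pointing down, gripper open.
Joint ranges: [-3.08, 3.08], [-0.75, 2.2], [0.22, 2.44], [-1.43, 4.57], [0, 2.65], [-2.85, 2.85]. Speed limits (rad/s): [2.79, 2.79, 3.14, 3.14, 3.14, 3.14].

INTERFACE

Orientations are given as a unit quaternion [x, y, z, w].
In Python, from rig import robot gives the robot as it stands. The module is installed in compiled form; this text tells all that it offers.
- The arm moves only by the tool servo_tool, never from a script. Its argument "rows" is one flat list of numbers, 5 for each row, row after row: the closure, from -1 (fully open) to 1 (shut), so that 0 is half open, then the shift along the tool's x, y, z in m, then the turn about the tool's z in degrees. A call has 1 to 5 rows; each row shifts and turns the commanded pose from where the row before left it, along the tool's axes as they then stand; what a row does not reach is not made up. A row lasts 1/12 s, in which the tool goes at most 41.7 mm and 7.16 degrees, less where a joint would pass 70% of its speed; a pose out of reach is approached as far as the arm can. A call with a gripper value outside its range is refused whole. The fingers move at their own pace and stop on an object; "newtons" is the grip in N (left out, the last holds). Time passes only in rows, so rows that do not move let the fingers close. It gives the time, the measured TCP pose, the force, the opening and the grip force at its end, in the units of the state.
- robot.get_obs(): the state, without advancing time (a new reading comes with each control period).
- robot.camera(name): name is "scene" or "top"; returns a dict with "pixels" (384x512x3 uint8, red, green, blue), "intrinsics" (3x3 intrinsics, pixels), "rvec" (rotation vector, rad) and "tvec" (3), from world to camera coordinates, as OpenCV has them. Camera axes: x right, y down, z forward; pixel columns grow to the right and rows downward; lengths in m; the calibration is good to about 2 mm. A picture is of the moment at which its call begins. There is no depth.
- robot.hand_in(): hands the job in; it is judged then, once.
Trained networks look in a picture, given as the dict that the camera call returned (one of the last four; its "shot" number tells which), for a name from the list of things; names that differ only in an ending like _2 or _b are one class to them, and where a whole thing is asked for, a point or a joint stands for the part that bears it (a point fixed in the world has none). Each returns a list of dicts, best first, with "score" (0 to 1); they miss things now and then, are a little off and sometimes report something else, mostly with a low value. They report only what shows in the picture. A call takes as long as a camera call. They do not tell look-alikes from the thing itself.
- robot.spot_in(picture, query): "at" ([x, y, z] in m, in world coordinates, good to about 4 mm: the middle of the surface that is visible of it).
- robot.outline_of(picture, query): "region" (384x512 bool, what is visible of it).
- robot.place_of(picture, query): "at" ([x, y, z] in m, in world coordinates, good to about 4 mm: a listed point, or the origin of a listed thing).
The state is a dict: "time": time; "q": joint angles; "joint_velocities": joint speeds; "joint_torque": joint torques, N m; "position": TCP position; "tool_rot": TCP orientation; "ft_force": force on the tool from outside, world axes, zero at the start; "moment": the same for the moment, N m; "grip_width": finger opening in m; "grip_force": force on a finger pad.
Only numpy, scipy, OpenCV 4.12 (cv2) and the standard library are available. Lean on these libraries where they do the work, as an engineer would, in place of code of your own. Each camera call takes 0.05 s, during which the arm holds its last target. There are 200 camera calls.

TASK

Three of the engine parts in the bench trays lie in each other's trays, and the orange bracket is still missing from the set. Rearrange them so that each tray holds just its own part, standing upright in the middle: the black cover in the red tray, the gear shaft in the blue tray, the piston in the green tray, and the orange bracket, fetched from the bench, in the yellow tray. Set every part down rather than dropping it, leave the second piston on the bench where it is since the set needs only one, and do not disturb the amber jar.

Things in the scene. Friction and masses are not known exactly. Their poses are not given: they have to be found in the camera images.
- shaft: steel gear shaft standing on end: dark toothed gear at the foot, 53 mm over the teeth and 12 mm high (the solid disc is 46 mm), from which a bright round shaft of 20 mm diameter rises to 72 mm above the underside. Origin: centre of its underside, z up the shaft. At the start in the red tray; belongs in the blue tray. 0.18 to 0.35 kg.
- cover: round black engine cover lying flat, disc 72 mm in diameter and 12 mm high with six small brass screw heads, and a bright aluminium hub in its middle, 34 mm in diameter, rising to 42 mm above the underside (grasp it by the hub). Origin: centre of its underside, z up. At the start in the green tray; belongs in the red tray. 0.15 to 0.31 kg.
- piston: engine piston of bare aluminium with two dark ring grooves, standing crown up: plain upright cylinder, diameter 48 mm, 46 mm high, two dark spots on the crown. Origin: centre of its underside, z up. At the start in the blue tray; belongs in the green tray. 0.13 to 0.25 kg.
- bracket: orange engine bracket shaped like an upside-down T: foot plate 56 (x) x 50 (y) x 6 mm with an upright web on its middle, 8 mm thick (along x), 44 mm long (along y), rising to 49 mm above the underside; grasp it across the web. Origin: centre of the foot plate's underside, below the web's middle, z up. At the start on the open bench left or right of the trays, at any yaw; belongs in the yellow tray. 0.1 to 0.21 kg.
- spare_piston: the second piston, alike in all: engine piston of bare aluminium with two dark ring grooves, standing crown up: plain upright cylinder, diameter 48 mm, 46 mm high, two dark spots on the crown. Origin: centre of its underside, z up. Stands on the open bench outside the trays, on the other side from the bracket; leave it there (moved by less than 25 mm).
- red_tray: red plastic tray, open on top, outside 110 x 110 x 12 mm, walls and floor 4 mm thick, fixed to the bench with its underside at z = 0; turned up to 0.25 rad. Origin: centre of the underside (inner floor 4 mm above it, rim 12 mm above it); x and y along its sides, z up. Target of the cover; holds the shaft at the start.
- blue_tray: blue plastic tray, open on top, outside 110 x 110 x 12 mm, walls and floor 4 mm thick, fixed to the bench with its underside at z = 0; turned up to 0.25 rad. Origin: centre of the underside (inner floor 4 mm above it, rim 12 mm above it); x and y along its sides, z up. Target of the shaft; holds the piston at the start.
- yellow_tray: yellow plastic tray, open on top, outside 110 x 110 x 12 mm, walls and floor 4 mm thick, fixed to the bench with its underside at z = 0; turned up to 0.25 rad. Origin: centre of the underside (inner floor 4 mm above it, rim 12 mm above it); x and y along its sides, z up. Target of the bracket; empty at the start, so it can serve as the free spot.
- green_tray: green plastic tray, open on top, outside 110 x 110 x 12 mm, walls and floor 4 mm thick, fixed to the bench with its underside at z = 0; turned up to 0.25 rad. Origin: centre of the underside (inner floor 4 mm above it, rim 12 mm above it); x and y along its sides, z up. Target of the piston; holds the cover at the start.
- jar: bystander: amber glass jar with a steel cap, 64 mm in diameter, 75 mm high, standing to the left of the trays; origin at the centre of its underside. Leave it where it is (moved by less than 25 mm).
Not all that is in view belongs to the job. Of the things like the red_tray, leave any that is grey; of the rest the larger one is meant.

How it is judged:
At the end, for the whole second after the job is handed in: Cover in red, shaft in blue, piston in green, bracket in yellow tray: each within 15 mm of the tray's centre, upright within 0.1 rad, underside under 8 mm above the tray's underside, at rest, released; spare piston and jar within 25 mm of their start (horizontal distance between cover and red_tray below 0.015 m and z of cover in the frame of red_tray below 0.008 m and angle between each of cover, shaft, bracket, piston's own z axis and vertical below 0.1 rad and linear speed of each of cover, shaft, bracket, piston below 0.02 m/s and angular speed of each of cover, shaft, bracket, piston below 0.2 rad/s and contact force between the fingers and cover below 0.05 N and horizontal distance between shaft and blue_tray below 0.015 m and z of shaft in the frame of blue_tray below 0.008 m and contact force between the fingers and shaft below 0.05 N and horizontal distance between bracket and yellow_tray below 0.015 m and z of bracket in the frame of yellow_tray below 0.008 m and contact force between the fingers and bracket below 0.05 N and horizontal distance between piston and green_tray below 0.015 m and z of piston in the frame of green_tray below 0.008 m and contact force between the fingers and piston below 0.05 N and distance of each of spare_piston, jar from where it was at the start of the episode below 0.025 m); the robot touches nothing.
It fails at once if the spare piston was moved by 40 mm or more (distance of spare_piston from where it was at the start of the episode above 0.04 m).
It fails at once if the jar was moved by 40 mm or more (distance of jar from where it was at the start of the episode above 0.04 m).
It fails at once if a part was dropped (it fell faster than 0.9 m/s, that is from about 4 cm, out of the fingers) ((linear speed of cover above 0.9 m/s and contact force between the fingers and cover below 0.05 N) or (linear speed of shaft above 0.9 m/s and contact force between the fingers and shaft below 0.05 N) or (linear speed of bracket above 0.9 m/s and contact force between the fingers and bracket below 0.05 N) or (linear speed of piston above 0.9 m/s and contact force between the fingers and piston below 0.05 N)).
It also fails if it takes over 141 s, if anything falls off the work surface, if the arm or the gripper's body presses on something with over 40 N, if the wrist force passes 120 N, or if a joint passes its speed limit or range.

## Working session

There is one attempt and no reset: what is moved stays moved. The work goes in short steps, Python scripts to look and compute and a tool call to move; the robot and the scene stay as the last step left them, time stands still between calls to the robot, and variables do not carry over. Pictures are saved under pics/ and viewed, at most 14 in all, crops included, and the job is handed in when it is done.

Besides the shell and the picture viewer there is one more tool, called after "Emit:" as name(argument=value, ...), one argument or row to a line, values as JSON. servo_tool: Moves the arm, as the interface text tells. Its arguments: {"type":"object","properties":{"rows":{"type":"array","items":{"type":"number"}},"newtons":{"type":"number"}},"required":["rows"]}

```bash
mkdir -p pics; cat > h.py <<'E'
from rig import robot
import numpy as np, cv2
def save(p,n): cv2.imwrite('pics/'+n,p["pixels"][:,:,::-1])
E
python3 - <<'E'
from h import *
o=robot.get_obs(); print({k:np.round(v,3) for k,v in o.items()})
ims=[]
for c in ("scene","top"):
    p=robot.camera(c); ims.append(p["pixels"]); save(p,c+"0.png")
    for n in "shaft cover piston bracket spare_piston red_tray blue_tray yellow_tray green_tray jar".split():
        print(c,n,[(np.round(d["at"],3).tolist(),round(d["score"],2)) for d in robot.place_of(p,n)])
E
```

```text
{'time': np.float64(0.0), 'q': array([-1.312,  0.528,  1.434, -0.   ,  1.181, -0.178]), 'joint_velocities': array([ 0.001,  0.   ,  0.001, -0.002, -0.001, -0.001]), 'joint_torque': array([ 1.0000e-03, -4.4004e+01, -1.7659e+01,  6.3000e-02,  5.8000e-02,
       -0.0000e+00]), 'position': array([ 0.264, -0.566,  0.222]), 'tool_rot': array([ 0.976,  0.217, -0.   , -0.001]), 'ft_force': array([-0.543, -0.456,  0.703]), 'moment': array([ 0.012, -0.037, -0.009]), 'grip_force': np.float64(0.0), 'grip_width': np.float64(0.087)}
scene shaft [([0.442, 0.1, 0.002], 0.62), ([0.446, 0.231, -0.003], 0.32)]
scene cover [([0.658, 0.11, 0.006], 0.66)]
scene piston [([0.64, -0.096, 0.002], 0.68)]
scene bracket [([0.504, -0.228, -0.0], 0.87)]
scene spare_piston [([0.448, 0.23, -0.003], 0.83)]
scene red_tray [([0.327, -0.269, 0.001], 0.84), ([0.445, 0.099, 0.001], 0.8), ([0.668, 0.114, -0.002], 0.65), ([0.311, 0.239, 0.001], 0.6)]
scene blue_tray [([0.639, -0.101, 0.002], 0.96), ([0.443, 0.1, 0.004], 0.25)]
scene yellow_tray [([0.448, -0.105, -0.001], 0.82)]
scene green_tray [([0.669, 0.112, 0.002], 0.82)]
scene jar [([0.659, 0.265, 0.0], 0.62)]
top shaft [([0.44, 0.099, 0.004], 0.8)]
top cover [([0.655, 0.106, 0.001], 0.67), ([0.64, -0.105, 0.001], 0.26)]
top piston [([0.636, -0.1, 0.005], 0.74)]
top bracket [([0.5, -0.235, 0.001], 0.69)]
top spare_piston [([0.448, 0.233, -0.004], 0.8)]
top red_tray [([0.445, 0.102, -0.0], 0.68), ([0.312, 0.239, 0.001], 0.68), ([0.331, -0.267, -0.002], 0.64)]
top blue_tray [([0.64, -0.107, -0.0], 0.73)]
top yellow_tray [([0.446, -0.111, 0.002], 0.95)]
top green_tray [([0.667, 0.108, 0.0], 0.87)]
top jar [([0.659, 0.267, 0.002], 0.92)]
```

View pics/top0.png

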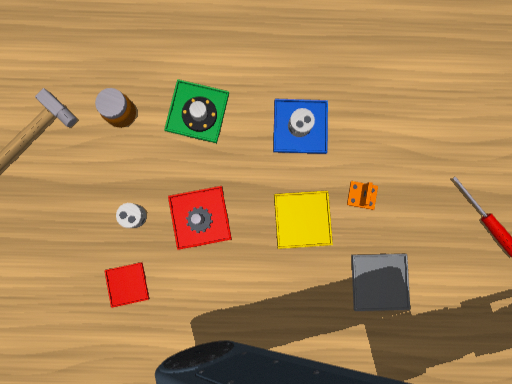

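View pics/scene0.png

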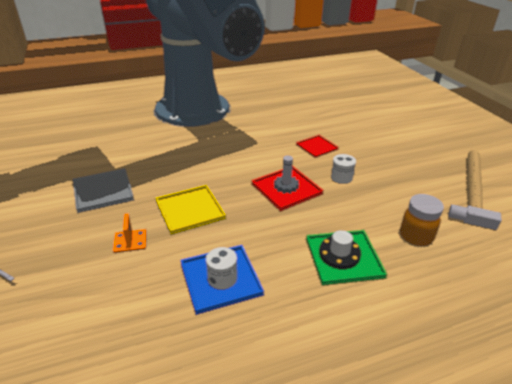

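The views agree with the network. The red tray is the larger one at top px (200,217) and holds the shaft; the small red tray (127,284) and the grey one (380,282) are decoys. The piston is in blue (302,122), the cover in green (199,113), yellow (303,220) is empty, the bracket is at (362,195), the spare piston at (130,215) and the jar at (116,107). Next I'll refine the positions from the outlines.

```bash
cat >> h.py <<'E'
def plane(p,px,z):
    "pixels -> world points on plane z"
    K,d=p["intrinsics"],np.asarray(px,float).reshape(-1,2)
    R=cv2.Rodrigues(np.array(p["rvec"],float))[0]; t=np.array(p["tvec"],float).ravel()
    r=(np.c_[d,np.ones(len(d))]@np.linalg.inv(K).T)@R; c=-R.T@t
    return (c+r*((z-c[2])/r[:,2])[:,None])[:,:2]
def hsvmask(p,lo,hi):
    return cv2.inRange(cv2.cvtColor(p["pixels"],cv2.COLOR_RGB2HSV),lo,hi)
def blob(m,near):
    cs=[c for c in cv2.findContours(m,cv2.RETR_EXTERNAL,cv2.CHAIN_APPROX_NONE)[0] if cv2.contourArea(c)>60]
    return min(cs,key=lambda c:np.hypot(*(c.reshape(-1,2).mean(0)-near)))
def rect(p,c,z):
    w=plane(p,c,z).astype(np.float32)*1000
    (x,y),s,a=cv2.minAreaRect(w); return np.round([x,y,*s,a],1)
HS=dict(red=((0,150,60),(6,255,255)),blue=((108,150,40),(125,255,255)),yellow=((24,150,80),(34,255,255)),green=((55,120,30),(85,255,255)),orange=((8,215,120),(18,255,255)))
def circ(p,m,z):
    w=plane(p,blob(m,np.argwhere(m)[:,::-1].mean(0)),z).astype(np.float32)*1000
    (x,y),r=cv2.minEnclosingCircle(w); return np.round([x,y,2*r],1)
E
python3 - <<'E'
from h import *
T=dict(red=(200,217),blue=(301,126),yellow=(303,220),green=(198,111),orange=(362,195))
S=dict(red=(288,186),blue=(221,278),yellow=(190,208),green=(345,257),orange=(130,235))
for c,D in (("top",T),("scene",S)):
    p=robot.camera(c)
    for k,n in D.items():
        print(c,k,rect(p,blob(hsvmask(p,*HS[k]),n),.006 if k!='orange' else .006))
    for k in ("shaft","cover","piston","bracket","spare_piston"):
        print(c,k,[np.round(np.array(d["at"])*1000).tolist() for d in robot.spot_in(p,k)[:1]])
    if c=="top":
        # bright tops: hub, piston, shaft
        H=cv2.cvtColor(p["pixels"],cv2.COLOR_RGB2HSV)
        for k,(u,v),z,b in (("hub",(198,109),.046,16),("piston",(302,120),.05,17),("shaft",(196,218),.076,10),("spare",(130,213),.046,17)):
            m=np.zeros((384,512),np.uint8); s=np.s_[v-b:v+b,u-b:u+b]
            m[s]=((H[s][...,1]<60)&(H[s][...,2]>110))*255
            m=cv2.morphologyEx(m,cv2.MORPH_OPEN,np.ones((3,3)))
            print(k,circ(p,m,z),m.sum()//255)
    big=cv2.resize(p["pixels"][75:265,80:400] if c=="top" else p["pixels"][130:320,80:400],None,fx=2.5,fy=2.5,interpolation=cv2.INTER_CUBIC)
    cv2.imwrite(f"pics/{c}1.png",big[:,:,::-1])
E
```

```text
top red [444.6  99.  110.4 110.9  12.1]
top blue [ 6.374e+02 -1.025e+02  1.107e+02  1.098e+02  1.000e-01]
top yellow [ 445.9 -109.5  110.   110.4    5.1]
top green [663.3 112.2 110.7 111.6  78.2]
top orange [ 499.  -230.1   56.    53.2   80.7]
top shaft [[438.0, 94.0, 15.0]]
top cover [[652.0, 102.0, 17.0]]
top piston [[633.0, -101.0, 52.0]]
top bracket [[501.0, -228.0, 8.0]]
top spare_piston [[453.0, 227.0, 43.0]]
hub [655.3 105.9  33.5] 225
piston [637.8 -99.3  48.2] 387
shaft [439.9  99.5  19.9] 88
spare [444.7 230.6  48.5] 424
scene red [448.4  97.9 117.6 115.1  12. ]
scene blue [ 641.  -103.   108.3  113.6   89.9]
scene yellow [ 448.9 -109.4  120.4  111.6    4.6]
scene green [667.  111.1 110.5 115.2  77.8]
scene orange [ 479.6 -227.2   54.6  100.9   80.7]
scene shaft [[450.0, 97.0, 15.0]]
scene cover [[669.0, 95.0, 21.0]]
scene piston [[652.0, -99.0, 46.0]]
scene bracket [[510.0, -227.0, 7.0]]
scene spare_piston [[468.0, 222.0, 29.0]]
```

View pics/top1.png

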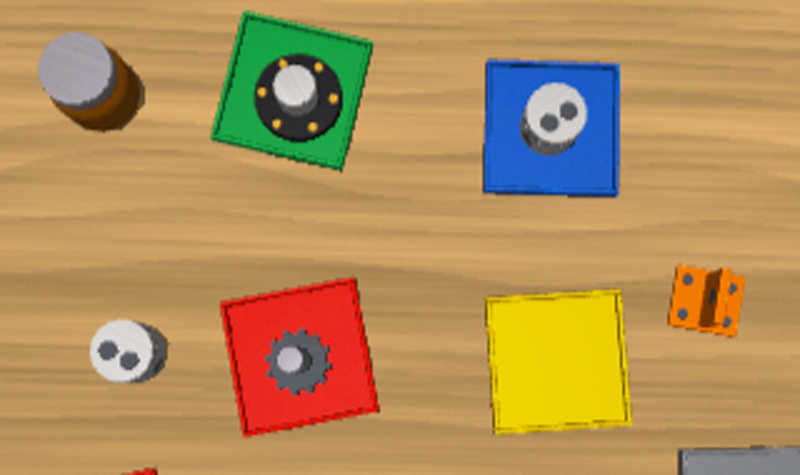

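Emit:
servo_tool(
  rows=[-1, 0, 0, 0, 6.3, -1, 0, 0, 0, 6.3, -1, 0, 0, 0, 6.3, -1, 0, 0, 0, 6.2, -1, 0.02, -0.02, 0, 0],
  newtons=25,
)

```text
time: 2.12
position: [0.282, -0.5502, 0.2227]
tool_rot: [1.0, -0.005, -0.001, 0.002]
ft_force: [0.4, -0.2, 0.8]
grip_width: 0.0872
grip_force: 0.0
```

Emit:
servo_tool(
  rows=[-1, 0.025, -0.031, 0, 0, -1, 0.025, -0.031, 0, 0, -1, 0.025, -0.031, 0, 0, -1, 0.025, -0.031, 0, 0, -1, 0.025, -0.031, 0, 0],
)

```text
time: 2.53
position: [0.4105, -0.39, 0.2227]
tool_rot: [1.0, -0.001, 0.0, 0.0]
ft_force: [0.1, -0.3, 0.6]
grip_width: 0.0866
grip_force: 0.0
```

Emit:
servo_tool(
  rows=[-1, 0.025, -0.031, 0, 0, -1, 0.025, -0.031, 0, 0, -1, 0.025, -0.031, 0, 0, -1, 0.025, -0.031, 0, 0, -1, 0, 0, 0, 0],
)

```text
time: 2.95
position: [0.5135, -0.2616, 0.2228]
tool_rot: [1.0, 0.003, 0.001, -0.001]
ft_force: [-0.5, -0.2, -0.0]
grip_width: 0.087
grip_force: 0.0
```

Emit:
servo_tool(
  rows=[-1, 0.025, -0.0325, 0, 0, -1, 0.025, -0.0325, 0, 0, -1, 0.025, -0.0325, 0, 0, -1, 0.025, -0.0325, 0, 0, -1, 0.0245, -0.0325, 0, 0],
)

```text
time: 3.37
position: [0.6354, -0.1041, 0.2226]
tool_rot: [1.0, -0.001, 0.0, 0.0]
ft_force: [0.2, -0.4, -0.5]
grip_width: 0.0872
grip_force: 0.0
```

Emit:
servo_tool(
  rows=[-1, 0, 0, 0.03, 0, -1, 0, 0, 0.04, 0, -1, 0, 0, 0.04, 0, -1, 0, 0, 0.03, 0, -1, 0, 0, 0, 0],
)

```text
time: 3.78
position: [0.6292, -0.1038, 0.0757]
tool_rot: [1.0, -0.001, -0.007, -0.002]
ft_force: [-1.0, -0.4, 0.1]
grip_width: 0.0871
grip_force: 0.0
```

Emit:
servo_tool(
  rows=[-1, 0, 0, 0, 0, -1, 0, 0, 0, 0],
)

```text
time: 3.95
position: [0.636, -0.1061, 0.0842]
tool_rot: [1.0, -0.001, 0.002, 0.001]
ft_force: [-1.0, 0.6, -0.0]
grip_width: 0.087
grip_force: 0.0
```

Emit:
servo_tool(
  rows=[-1, 0.0045, -0.0055, 0.02, 0, -1, 0, 0, 0.025, 0, -1, 0, 0, 0.0195, 0, -1, 0, 0, 0, 0, 0.5, 0, 0, 0, 0],
)

```text
time: 4.37
position: [0.6401, -0.1004, 0.0198]
tool_rot: [1.0, -0.001, 0.001, 0.0]
ft_force: [-0.1, 0.1, -0.2]
grip_width: 0.0848
grip_force: 0.0
```

Emit:
servo_tool(
  rows=[1, 0, 0, 0, 0, 1, 0, 0, 0, 0, 1, 0, 0, 0, 0, 1, 0, 0, 0, 0, 1, 0, 0, 0, 0],
)

```text
time: 4.78
position: [0.6395, -0.0999, 0.019]
tool_rot: [1.0, -0.001, 0.001, 0.0]
ft_force: [0.2, -0.8, -1.2]
grip_width: 0.0548
grip_force: 0.0
```

Emit:
servo_tool(
  rows=[1, 0, 0, 0, 0, 1, 0, 0, 0, 0, 1, 0, 0, 0, 0, 1, 0, 0, 0, 0, 1, 0, 0, -0.01, 0],
)

```text
time: 5.2
position: [0.6373, -0.0992, 0.0264]
tool_rot: [1.0, -0.001, -0.002, -0.001]
ft_force: [-0.8, -0.1, -0.5]
grip_width: 0.0476
grip_force: 25.0
```

Emit:
servo_tool(
  rows=[1, 0, 0, -0.02, 0, 1, 0, 0, -0.02, 0, 1, -0.02, 0.0015, 0, 0, 1, -0.03, 0.0015, 0, 0, 1, -0.035, 0.0015, 0, 0],
)

```text
time: 5.62
position: [0.5551, -0.1045, 0.0689]
tool_rot: [1.0, -0.0, 0.002, 0.001]
ft_force: [0.0, -0.3, -1.9]
grip_width: 0.0475
grip_force: 25.0
```

Emit:
servo_tool(
  rows=[1, -0.035, 0.002, 0, 0, 1, -0.035, 0.002, 0, 0, 1, -0.026, 0.002, 0, 0, 1, -0.01, 0, 0, 0, 1, 0, 0, 0, 0],
)

```text
time: 6.03
position: [0.4451, -0.1092, 0.0681]
tool_rot: [1.0, -0.001, -0.002, -0.001]
ft_force: [-0.9, 0.3, -1.4]
grip_width: 0.0473
grip_force: 25.0
```

Emit:
servo_tool(
  rows=[1, 0, 0, 0.015, 0, 1, 0, 0, 0.015, 0, 1, 0, 0, 0.012, 0, 1, 0, 0, 0.005, 0, 1, 0, 0, 0.002, 0],
)

```text
time: 6.45
position: [0.4499, -0.1105, 0.0183]
tool_rot: [1.0, -0.0, 0.001, 0.0]
ft_force: [-1.3, 1.3, 15.3]
grip_width: 0.0478
grip_force: 25.0
```

Emit:
servo_tool(
  rows=[1, 0, 0, 0.0005, 0, 1, 0, 0, 0, 0, -0.6, 0, 0, 0, 0, -0.6, 0, 0, 0, 0, -0.6, 0, 0, 0, 0],
)

```text
time: 6.87
position: [0.4485, -0.1102, 0.019]
tool_rot: [1.0, -0.001, 0.001, 0.0]
ft_force: [-0.2, 0.1, -0.3]
grip_width: 0.0606
grip_force: 0.0
```

Emit:
servo_tool(
  rows=[-0.6, 0, 0, 0, 0, -0.6, 0, 0, -0.01, 0, -0.6, 0, 0, -0.03, 0, -0.6, 0, 0, -0.04, 0, -0.6, 0, 0, -0.02, 0],
)

```text
time: 7.28
position: [0.4489, -0.1104, 0.1219]
tool_rot: [1.0, -0.001, 0.002, 0.001]
ft_force: [-0.2, -0.1, 0.6]
grip_width: 0.0695
grip_force: 0.0
```

Emit:
servo_tool(
  rows=[-0.6, -0.001, -0.03, 0, 0, -0.6, -0.001, -0.04, 0, 0, -0.6, -0.001, -0.04, 0, 0, -0.6, -0.002, -0.04, 0, 0, -0.6, -0.002, -0.04, 0, 0],
)

```text
time: 7.7
position: [0.4409, 0.0815, 0.1195]
tool_rot: [1.0, -0.001, 0.001, 0.0]
ft_force: [0.5, -0.4, 0.2]
grip_width: 0.0699
grip_force: 0.0
```

Emit:
servo_tool(
  rows=[-0.2, 0, -0.019, 0, 0, -0.2, 0, 0, 0, 0, -0.2, 0, 0, 0.03, 0, -0.2, 0, 0, 0.03, 0, -0.2, 0, 0, 0.0235, 0],
)

```text
time: 8.12
position: [0.4417, 0.0985, 0.0347]
tool_rot: [1.0, -0.001, 0.001, 0.0]
ft_force: [0.3, 0.0, 0.4]
grip_width: 0.0532
grip_force: 0.0
```

Emit:
servo_tool(
  rows=[1, 0, 0, 0, 0, 1, 0, 0, 0, 0, 1, 0, 0, 0, 0, 1, 0, 0, 0, 0, 1, 0, 0, 0, 0],
)

```text
time: 8.53
position: [0.4423, 0.0987, 0.0365]
tool_rot: [1.0, -0.001, 0.002, 0.0]
ft_force: [0.8, -0.8, 0.2]
grip_width: 0.0265
grip_force: 0.0
```

Emit:
servo_tool(
  rows=[1, 0, 0, 0, 0, 1, 0, 0, 0, 0, 1, 0, 0, 0, 0, 1, 0, 0, 0, 0, 1, 0, 0, 0, 0],
)

```text
time: 8.95
position: [0.4421, 0.099, 0.0361]
tool_rot: [1.0, -0.001, 0.001, 0.0]
ft_force: [-0.3, -0.9, 7.7]
grip_width: 0.0192
grip_force: 25.0
```

Emit:
servo_tool(
  rows=[1, 0, 0, -0.01, 0, 1, 0, 0, -0.02, 0, 1, 0, 0, -0.025, 0, 1, 0.015, 0.0152, 0, 0, 1, 0.024, 0.0245, 0, 0],
)

```text
time: 9.37
position: [0.4771, 0.0609, 0.0911]
tool_rot: [1.0, 0.001, -0.002, -0.0]
ft_force: [-0.3, 0.4, -3.0]
grip_width: 0.0191
grip_force: 25.0
```

Emit:
servo_tool(
  rows=[1, 0.026, 0.0265, 0, 0, 1, 0.026, 0.0265, 0, 0, 1, 0.026, 0.0265, 0, 0, 1, 0.026, 0.0265, 0, 0, 1, 0.026, 0.0265, 0, 0],
)

```text
time: 9.78
position: [0.6102, -0.0746, 0.0897]
tool_rot: [1.0, -0.001, -0.001, -0.0]
ft_force: [0.5, 0.1, -2.9]
grip_width: 0.0194
grip_force: 25.0
```

Emit:
servo_tool(
  rows=[1, 0.02, 0.02, 0, 0, 1, 0.0095, 0.01, 0, 0, 1, 0, 0, 0, 0, 1, 0, 0, 0.015, 0, 1, 0, 0, 0.015, 0],
)

```text
time: 10.2
position: [0.6388, -0.1031, 0.06]
tool_rot: [1.0, -0.001, -0.0, -0.0]
ft_force: [-0.3, -1.1, -3.0]
grip_width: 0.0192
grip_force: 25.0
```

Emit:
servo_tool(
  rows=[1, 0, 0, 0.014, 0, 1, 0, 0, 0.006, 0, 1, 0, 0, 0.003, 0, 1, 0, 0, 0.001, 0, 1, 0, 0, 0, 0],
)

```text
time: 10.62
position: [0.638, -0.1024, 0.0365]
tool_rot: [1.0, -0.0, -0.001, -0.0]
ft_force: [-0.1, -0.3, -3.3]
grip_width: 0.0191
grip_force: 25.0
```

Emit:
servo_tool(
  rows=[1, 0, 0, 0.001, 0, 1, 0, 0, 0, 0, -0.4, 0, 0, 0, 0, -0.4, 0, 0, 0, 0, -0.4, 0, 0, 0, 0],
)

```text
time: 11.03
position: [0.6406, -0.1039, 0.0355]
tool_rot: [1.0, -0.001, 0.001, 0.0]
ft_force: [-0.5, -0.5, 0.2]
grip_width: 0.0322
grip_force: 0.0
```

Emit:
servo_tool(
  rows=[-0.4, 0, 0, -0.01, 0, -0.4, 0, 0, -0.03, 0, -0.4, 0, 0, -0.04, 0, -0.4, 0.002, -0.03, 0, 0, -0.4, 0.003, -0.04, 0, 0],
)

```text
time: 11.45
position: [0.6482, -0.0369, 0.1194]
tool_rot: [1.0, -0.003, 0.005, 0.002]
ft_force: [0.9, 0.8, -0.6]
grip_width: 0.0589
grip_force: 0.0
```

Emit:
servo_tool(
  rows=[-0.4, 0.003, -0.04, 0, 0, -0.4, 0.003, -0.04, 0, 0, -0.4, 0.003, -0.04, 0, 0, -0.4, 0.0025, -0.0187, 0, 0, -0.4, 0, 0, 0.02, 0],
)

```text
time: 11.87
position: [0.6602, 0.1106, 0.0997]
tool_rot: [1.0, 0.002, 0.006, -0.001]
ft_force: [0.8, -0.0, 0.1]
grip_width: 0.0608
grip_force: 0.0
```

Emit:
servo_tool(
  rows=[-0.4, 0, 0, 0.03, 0, -0.4, 0, 0, 0.025, 0, -0.4, 0, 0, 0.013, 0, -0.4, 0, 0, 0.005, 0, 1, 0, 0, 0, 0],
)

```text
time: 12.28
position: [0.6559, 0.105, 0.0212]
tool_rot: [1.0, -0.001, -0.001, -0.0]
ft_force: [0.3, 0.3, -0.1]
grip_width: 0.0584
grip_force: 0.0
```

Emit:
servo_tool(
  rows=[1, 0, 0, 0, 0, 1, 0, 0, 0, 0, 1, 0, 0, 0, 0, 1, 0, 0, 0, 0, 1, 0, 0, 0, 0],
)

```text
time: 12.7
position: [0.6572, 0.1055, 0.0235]
tool_rot: [1.0, -0.001, 0.001, -0.0]
ft_force: [-0.3, 0.6, 4.3]
grip_width: 0.0333
grip_force: 25.0
```

Emit:
servo_tool(
  rows=[1, 0, 0, 0, 0, 1, 0, 0, 0, 0],
  newtons=40,
)

```text
time: 12.87
position: [0.6572, 0.1054, 0.0235]
tool_rot: [1.0, -0.001, 0.001, -0.0]
ft_force: [-0.5, -0.1, 5.8]
grip_width: 0.0332
grip_force: 40.0
```

Emit:
servo_tool(
  rows=[1, 0, 0, -0.01, 0, 1, 0, 0, -0.02, 0, 1, 0, 0, -0.02, 0, 1, -0.02, 0.001, 0, 0, 1, -0.03, 0.001, 0, 0],
)

```text
time: 13.28
position: [0.6105, 0.1027, 0.0741]
tool_rot: [1.0, -0.001, 0.005, 0.0]
ft_force: [-0.7, -0.3, -2.6]
grip_width: 0.0331
grip_force: 40.0
```

Emit:
servo_tool(
  rows=[1, -0.035, 0.001, 0, 0, 1, -0.035, 0.001, 0, 0, 1, -0.035, 0.001, 0, 0, 1, -0.03, 0.001, 0, 0, 1, -0.024, 0.001, 0, 0],
)

```text
time: 13.7
position: [0.4432, 0.0985, 0.0722]
tool_rot: [1.0, -0.0, -0.002, 0.0]
ft_force: [-0.2, -0.3, -2.6]
grip_width: 0.0326
grip_force: 40.0
```

Emit:
servo_tool(
  rows=[1, 0, 0, 0, 0, 1, 0, 0, 0.015, 0, 1, 0, 0, 0.015, 0, 1, 0, 0, 0.013, 0, 1, 0, 0, 0.004, 0],
)

```text
time: 14.12
position: [0.4469, 0.0983, 0.0239]
tool_rot: [1.0, -0.001, -0.001, 0.0]
ft_force: [-0.9, 0.8, -1.9]
grip_width: 0.0331
grip_force: 40.0
```

Emit:
servo_tool(
  rows=[1, 0, 0, 0.002, 0, 1, 0, 0, 0.001, 0, 1, 0, 0, 0, 0],
)

```text
time: 14.37
position: [0.4469, 0.0983, 0.0234]
tool_rot: [1.0, -0.0, -0.0, 0.0]
ft_force: [-2.4, -1.5, 7.1]
grip_width: 0.033
grip_force: 40.0
```

Emit:
servo_tool(
  rows=[-0.6, 0, 0, 0, 0, -0.6, 0, 0, 0, 0, -0.6, 0, 0, 0, 0, -0.6, 0, 0, 0, 0, -0.6, 0, 0, -0.01, 0],
  newtons=25,
)

```text
time: 14.78
position: [0.4467, 0.0985, 0.0312]
tool_rot: [1.0, -0.001, -0.001, -0.0]
ft_force: [-0.7, -0.2, 0.2]
grip_width: 0.0584
grip_force: 0.0
```

Emit:
servo_tool(
  rows=[-0.6, 0, 0, -0.03, 0, -0.6, 0, 0, -0.04, 0, -0.6, 0.001, 0.03, 0, 0, -0.6, 0, 0.04, 0, 0, -0.6, 0, 0.04, 0, 0],
)

```text
time: 15.2
position: [0.4489, -0.0121, 0.1031]
tool_rot: [1.0, 0.001, 0.001, 0.0]
ft_force: [0.9, -0.1, -0.9]
grip_width: 0.0695
grip_force: 0.0
```

Emit:
servo_tool(
  rows=[-0.6, 0, 0.04, 0, 0, -0.6, 0, 0.04, 0, 0, -0.6, 0, 0.0185, 0, 0, -0.6, 0, 0, 0, 0, -0.6, 0, 0, 0.02, 0],
)

```text
time: 15.62
position: [0.4503, -0.1123, 0.084]
tool_rot: [1.0, -0.002, 0.003, 0.002]
ft_force: [0.5, -0.3, 0.2]
grip_width: 0.0694
grip_force: 0.0
```

Emit:
servo_tool(
  rows=[-0.6, 0, 0, 0.03, 0, -0.6, 0, 0, 0.024, 0, -0.6, 0, 0, 0.01, 0, 1, 0, 0, 0, 0, 1, 0, 0, 0, 0],
)

```text
time: 16.03
position: [0.4478, -0.1092, 0.0179]
tool_rot: [1.0, -0.0, -0.001, -0.0]
ft_force: [0.1, 0.6, 0.1]
grip_width: 0.0625
grip_force: 0.0
```

Emit:
servo_tool(
  rows=[1, 0, 0, 0, 0, 1, 0, 0, 0, 0, 1, 0, 0, 0, 0, 1, 0, 0, 0, 0, 1, 0, 0, 0, 0],
)

```text
time: 16.45
position: [0.4488, -0.1102, 0.0192]
tool_rot: [1.0, -0.001, 0.001, 0.0]
ft_force: [0.6, 1.5, 6.4]
grip_width: 0.0472
grip_force: 25.0
```

Emit:
servo_tool(
  rows=[1, 0, 0, -0.01, 0, 1, 0, 0, -0.02, 0, 1, 0, 0, -0.02, 0, 1, 0.018, -0.018, 0, 0, 1, 0.026, -0.0265, 0, 0],
)

```text
time: 16.87
position: [0.4913, -0.0668, 0.0698]
tool_rot: [1.0, -0.003, -0.0, 0.0]
ft_force: [0.7, 0.5, -2.1]
grip_width: 0.0475
grip_force: 25.0
```

Emit:
servo_tool(
  rows=[1, 0.027, -0.0275, 0, 0, 1, 0.027, -0.0275, 0, 0, 1, 0.027, -0.0275, 0, 0, 1, 0.027, -0.0275, 0, 0, 1, 0.027, -0.0275, 0, 0],
)

```text
time: 17.28
position: [0.6277, 0.0733, 0.0687]
tool_rot: [1.0, -0.001, -0.0, 0.0]
ft_force: [0.8, 0.3, -1.5]
grip_width: 0.0474
grip_force: 25.0
```

Emit:
servo_tool(
  rows=[1, 0.025, -0.025, 0, 0, 1, 0.0135, -0.0145, 0, 0, 1, 0, 0, 0, 0, 1, 0, 0, 0.015, 0, 1, 0, 0, 0.015, 0],
)

```text
time: 17.7
position: [0.6658, 0.1113, 0.039]
tool_rot: [1.0, -0.0, 0.001, 0.0]
ft_force: [-0.4, -0.5, -1.8]
grip_width: 0.047
grip_force: 25.0
```

Emit:
servo_tool(
  rows=[1, 0, 0, 0.013, 0, 1, 0, 0, 0.004, 0, 1, 0, 0, 0.002, 0, 1, 0, 0, 0.001, 0, 1, 0, 0, 0, 0],
)

```text
time: 18.12
position: [0.663, 0.1107, 0.0193]
tool_rot: [1.0, -0.001, -0.003, 0.0]
ft_force: [-5.6, 0.9, 5.9]
grip_width: 0.0474
grip_force: 25.0
```

Emit:
servo_tool(
  rows=[-0.6, 0, 0, 0, 0, -0.6, 0, 0, 0, 0, -0.6, 0, 0, 0, 0, -0.6, 0, 0, -0.01, 0, -0.6, 0, 0, -0.03, 0],
)

```text
time: 18.53
position: [0.6623, 0.1109, 0.0544]
tool_rot: [1.0, -0.001, -0.005, 0.0]
ft_force: [-0.9, 0.9, 0.8]
grip_width: 0.0678
grip_force: 0.0
```

Emit:
servo_tool(
  rows=[-0.2, 0, 0, -0.04, 0, -0.2, 0, 0, -0.04, 0, -0.2, -0.0165, 0.034, 0, 0, -0.2, -0.0165, 0.034, 0, 0, -0.2, -0.0165, 0.034, 0, 0],
)

```text
time: 18.95
position: [0.6167, 0.0087, 0.1403]
tool_rot: [1.0, 0.0, 0.002, 0.0]
ft_force: [0.2, -0.5, -0.6]
grip_width: 0.0533
grip_force: 0.0
```

Emit:
servo_tool(
  rows=[-0.2, -0.0165, 0.034, 0, 0, -0.2, -0.0165, 0.034, 0, 0, -0.2, -0.0165, 0.034, 0, 0, -0.2, -0.0165, 0.034, 0, 0, -0.2, -0.0165, 0.034, 0, 0],
)

```text
time: 19.37
position: [0.5329, -0.1623, 0.139]
tool_rot: [1.0, -0.001, 0.001, 0.0]
ft_force: [1.1, -1.2, 0.1]
grip_width: 0.052
grip_force: 0.0
```

Emit:
servo_tool(
  rows=[-0.2, -0.0165, 0.034, 0, 0, -0.2, -0.017, 0.036, 0, 0, -0.2, 0, 0, 0, 4.7, -0.2, 0, 0, 0.02, 4.6, -0.2, 0, 0, 0, 0],
)

```text
time: 19.78
position: [0.4983, -0.2311, 0.1168]
tool_rot: [0.996, -0.084, -0.001, -0.001]
ft_force: [-0.9, 1.7, 0.4]
grip_width: 0.052
grip_force: 0.0
```

Emit:
servo_tool(
  rows=[-0.2, 0, 0, 0.02, 0, -0.2, 0, 0, 0.02, 0, -0.2, 0, 0, 0, 0],
)

```text
time: 20.03
position: [0.4982, -0.229, 0.076]
tool_rot: [0.997, -0.08, -0.003, -0.002]
ft_force: [-0.8, 1.2, 0.2]
grip_width: 0.0525
grip_force: 0.0
```

```bash
python3 - <<'E'
from h import *
p=robot.camera("top"); a=p["pixels"][75:265,80:400]
cv2.imwrite("pics/t2.png",cv2.resize(a,None,fx=2.5,fy=2.5,interpolation=cv2.INTER_CUBIC)[:,:,::-1])
q=robot.camera("scene"); a=q["pixels"][130:320,80:400]
cv2.imwrite("pics/s2.png",cv2.resize(a,None,fx=2.5,fy=2.5,interpolation=cv2.INTER_CUBIC)[:,:,::-1])
o=robot.get_obs();print(o["position"],o["tool_rot"],o["time"])
E
```

```text
[ 0.49980604 -0.23000667  0.07827803] [ 9.96738903e-01 -8.06917069e-02 -5.42769825e-04 -3.36942866e-04] 20.1333
```

View pics/s2.png

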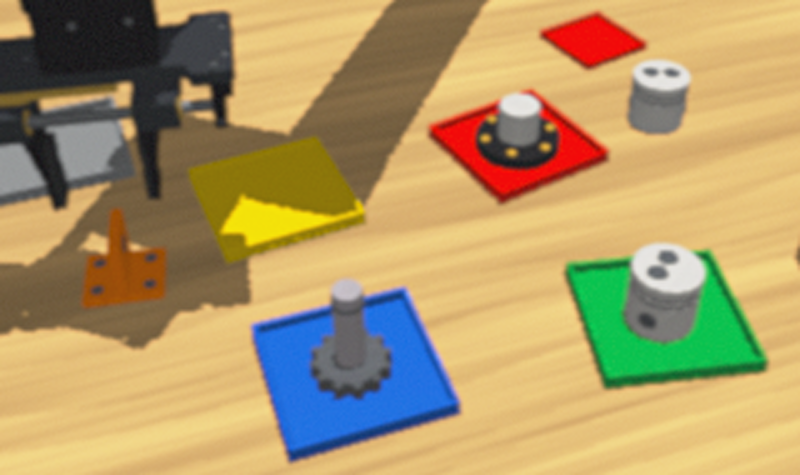

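View pics/t2.png

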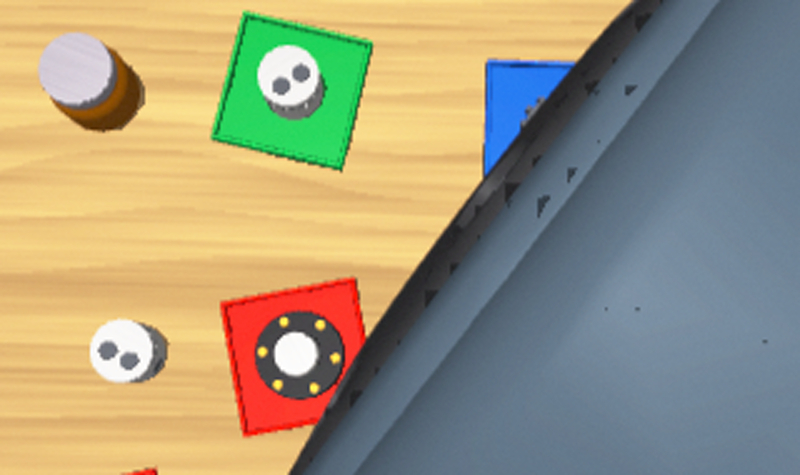

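Emit:
servo_tool(
  rows=[-0.2, 0, 0, 0.02, 0, -0.2, 0, 0, 0.02, 0, -0.2, 0, 0, 0.013, 0, -0.2, 0, 0, 0.005, 0, 1, 0, 0, 0, 0],
)

```text
time: 20.55
position: [0.5001, -0.2304, 0.0202]
tool_rot: [0.997, -0.081, -0.0, -0.0]
ft_force: [0.2, -0.3, 0.7]
grip_width: 0.05
grip_force: 0.0
```

Emit:
servo_tool(
  rows=[1, 0, 0, 0, 0, 1, 0, 0, 0, 0, 1, 0, 0, 0, 0, 1, 0, 0, 0, 0, 1, 0, 0, 0, 0],
)

```text
time: 20.97
position: [0.5002, -0.2308, 0.0207]
tool_rot: [0.997, -0.082, 0.0, 0.0]
ft_force: [0.8, -0.0, -0.1]
grip_width: 0.0205
grip_force: 0.0
```

Emit:
servo_tool(
  rows=[1, 0, 0, 0, 0, 1, 0, 0, 0, 0, 1, 0, 0, 0, 0, 1, 0, 0, 0, 0, 1, 0, 0, 0, 0],
)

```text
time: 21.38
position: [0.4999, -0.2307, 0.0202]
tool_rot: [0.997, -0.082, 0.0, 0.0]
ft_force: [-0.8, 0.1, 3.1]
grip_width: 0.0079
grip_force: 25.0
```

Emit:
servo_tool(
  rows=[1, 0, 0, -0.01, 0, 1, 0, 0, -0.02, 0, 1, 0, 0, -0.02, 0, 1, -0.012, -0.018, 0, 0, 1, -0.02, -0.03, 0, 0],
)

```text
time: 21.8
position: [0.4802, -0.1821, 0.0721]
tool_rot: [0.997, -0.083, 0.005, 0.003]
ft_force: [0.1, 0.2, -2.3]
grip_width: 0.0076
grip_force: 25.0
```

Emit:
servo_tool(
  rows=[1, -0.02, -0.03, 0, 0, 1, -0.0135, -0.0225, 0, 0, 1, -0.0053, -0.01, 0, 0, 1, 0, 0, 0, 0, 1, 0, 0, 0.02, 0],
)

```text
time: 22.22
position: [0.4516, -0.1116, 0.0525]
tool_rot: [0.997, -0.081, 0.004, 0.002]
ft_force: [1.7, 0.2, -0.8]
grip_width: 0.0076
grip_force: 25.0
```

Emit:
servo_tool(
  rows=[1, 0, 0, 0.015, 0, 1, 0, 0, 0.007, 0, 1, 0, 0, 0.003, 0, 1, 0, 0, 0.001, 0, 1, 0, 0, 0, 0],
)

```text
time: 22.63
position: [0.4491, -0.1113, 0.0243]
tool_rot: [0.997, -0.082, 0.001, 0.0]
ft_force: [0.7, -0.2, -1.4]
grip_width: 0.0079
grip_force: 25.0
```

Emit:
servo_tool(
  rows=[1, 0, 0, 0.001, 0, 1, 0, 0, 0, 0, -0.2, 0, 0, 0, 0, -0.2, 0, 0, 0, 0, -0.2, 0, 0, 0, 0],
)

```text
time: 23.05
position: [0.4485, -0.1105, 0.0233]
tool_rot: [0.997, -0.082, 0.001, 0.0]
ft_force: [-1.0, 0.1, -0.1]
grip_width: 0.0205
grip_force: 0.0
```

Emit:
servo_tool(
  rows=[-0.2, 0, 0, 0, 0, -0.2, 0, 0, -0.01, 0, -0.2, 0, 0, -0.03, 0, -0.2, 0, 0, -0.04, 0, -0.2, 0, 0, -0.04, 0],
)

```text
time: 23.47
position: [0.4469, -0.1095, 0.1442]
tool_rot: [0.997, -0.082, -0.001, -0.001]
ft_force: [0.8, -1.4, -0.1]
grip_width: 0.0495
grip_force: 0.0
```

Emit:
servo_tool(
  rows=[-0.2, 0, 0.03, -0.02, 0, -0.2, 0, 0.04, 0, 0, -0.2, 0, 0.04, 0, 0, -0.2, 0, 0.04, 0, 0, -0.2, 0, 0.04, 0, 0],
)

```text
time: 23.88
position: [0.4165, -0.2989, 0.1642]
tool_rot: [0.997, -0.081, 0.0, 0.0]
ft_force: [0.8, -0.1, -0.2]
grip_width: 0.0525
grip_force: 0.0
```

Emit:
servo_tool(
  rows=[-0.2, 0, 0.04, 0, 0, -0.2, 0, 0.04, 0, 0, -0.2, 0, 0.04, 0, 0, -0.2, 0, 0.04, 0, 0, -0.2, 0, 0.03, 0, 0],
)

```text
time: 24.3
position: [0.3851, -0.4884, 0.1638]
tool_rot: [0.997, -0.082, 0.0, 0.001]
ft_force: [0.2, -0.1, 0.0]
grip_width: 0.0524
grip_force: 0.0
```

Emit:
servo_tool(
  rows=[-0.2, 0, 0.03, 0, 0, -0.2, 0, 0, 0, 0, -0.2, 0, 0, 0, 0],
)

```text
time: 24.55
position: [0.3804, -0.5158, 0.1632]
tool_rot: [0.997, -0.083, 0.0, -0.0]
ft_force: [0.6, 0.7, -0.7]
grip_width: 0.0522
grip_force: 0.0
```

```bash
python3 - <<'E'
from h import *
p=robot.camera("top"); q=robot.camera("scene")
for n,c in (("t3",p["pixels"][75:265,80:400]),("s3",q["pixels"][130:320,80:400])):
    cv2.imwrite(f"pics/{n}.png",cv2.resize(c,None,fx=2.5,fy=2.5,interpolation=cv2.INTER_CUBIC)[:,:,::-1])
for k in "shaft cover piston bracket spare_piston jar red_tray blue_tray yellow_tray green_tray".split():
    print(k,[[(np.round(np.array(d["at"])*1000).tolist(),round(d["score"],2)) for d in robot.place_of(i,k)] for i in (p,q)])
H=cv2.cvtColor(p["pixels"],cv2.COLOR_RGB2HSV)
R=cv2.Rodrigues(np.array(p["rvec"],float))[0]
for k,P,b in (("hub",(.446,.099,.046),11),("piston",(.6645,.112,.05),17),("shaft",(.6385,-.1027,.076),8),("spare",(.4447,.2306,.046),17)):
    u,v=cv2.projectPoints(np.array([P]),np.array(p["rvec"],float),np.array(p["tvec"],float),np.array(p["intrinsics"]),None)[0].ravel().round().astype(int)
    m=np.zeros((384,512),np.uint8); s=np.s_[v-b:v+b,u-b:u+b]
    m[s]=((H[s][...,1]<60)&(H[s][...,2]>110))*255
    m=cv2.morphologyEx(m,cv2.MORPH_OPEN,np.ones((3,3))); print(k,circ(p,m,P[2]))
print("orange",rect(p,blob(hsvmask(p,*HS["orange"]),(303,220)),.01))
E
```

```text
shaft [[([639.0, -105.0, 3.0], 0.56)], [([641.0, -100.0, 4.0], 0.84)]]
cover [[([447.0, 95.0, 6.0], 0.81)], [([450.0, 98.0, 6.0], 0.85)]]
piston [[([665.0, 112.0, 5.0], 0.74)], [([660.0, 114.0, 2.0], 0.89), ([666.0, 114.0, 1.0], 0.31)]]
bracket [[([448.0, -112.0, 6.0], 0.71)], [([451.0, -109.0, 1.0], 0.69), ([640.0, -97.0, 1.0], 0.61)]]
spare_piston [[([452.0, 232.0, -7.0], 0.64), ([447.0, 100.0, 2.0], 0.59), ([666.0, 111.0, 6.0], 0.5), ([665.0, 109.0, -1.0], 0.17)], [([450.0, 233.0, -5.0], 0.74)]]
jar [[([658.0, 268.0, 3.0], 0.75)], [([660.0, 269.0, 0.0], 0.93), ([663.0, 111.0, 4.0], 0.68)]]
red_tray [[([329.0, -268.0, 1.0], 0.66), ([310.0, 238.0, -0.0], 0.6), ([447.0, 102.0, -3.0], 0.56)], [([446.0, 99.0, 1.0], 0.95), ([310.0, 240.0, 4.0], 0.81), ([330.0, -269.0, 2.0], 0.8)]]
blue_tray [[([642.0, -105.0, -0.0], 0.83)], [([643.0, -98.0, 1.0], 0.9)]]
yellow_tray [[([446.0, -110.0, 0.0], 0.66)], [([448.0, -106.0, 5.0], 0.89)]]
green_tray [[([667.0, 110.0, -1.0], 0.87), ([440.0, 101.0, 0.0], 0.48)], [([667.0, 115.0, 3.0], 0.96)]]
hub [445.4  98.2  33.8]
piston [661.8 110.9  49. ]
shaft [ 636.4 -101.9   18.9]
spare [444.6 230.6  48.6]
orange [ 447.2 -110.6   55.7   49.8   80.5]
```

View pics/t3.png

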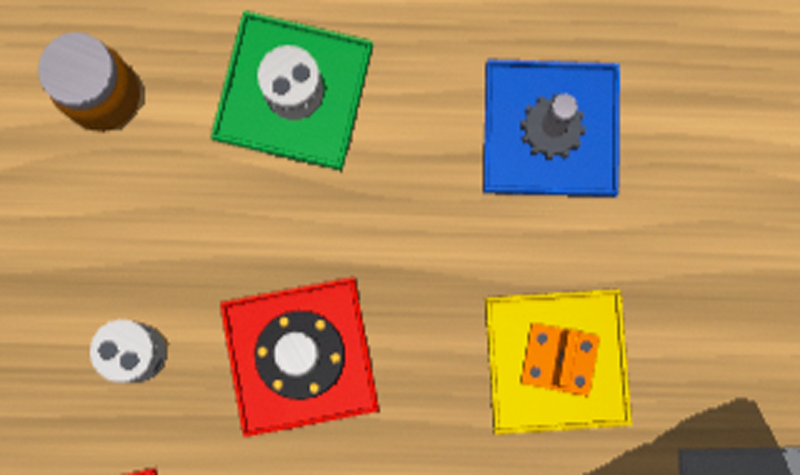

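View pics/s3.png

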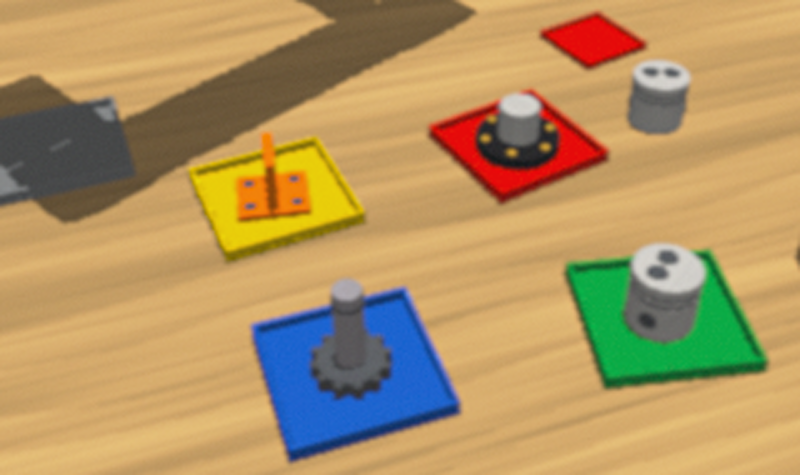

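Both views show every part upright in its own tray and within about 4 mm of centre: cover (297,353), shaft (553,127), piston (292,80) and bracket (560,358) in the top crop. The jar and spare piston have not moved.

```bash
python3 -c "
from rig import robot
print(robot.hand_in())"
```

```text
the job is handed in; nothing more can be done
None
```

The job is handed in: the last pictures show all four parts upright within about 4 mm of their trays' centres, with the spare piston and jar unmoved; the hand-in call gave no verdict.

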